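Put the microscope parts away by kind

ROBOT

A 6-joint arm with a two-finger parallel gripper is mounted at the origin on the work surface. World frame = base frame: x ahead of the robot, y to its left, z up, the work surface at z = 0. Lengths are in m, angles in rad, forces in N, time in s.
With the tool pointing down it reaches from about 0.375 to 0.9 m from the base axis. Payload 3.1 kg.
Tool frame: the origin (TCP) lies midway between the tips of the shut fingers; the grasp point (between the pads) lies arm.pinch_z behind it (arm.pinch_z is the distance from the TCP to the grasp point, in m); z points along the fingers, y is the line along which they close (so a half turn about z gives the same grasp; the last joint's range is limited). The gripper opens to 85 mm and grips with 20 to 120 N. Pads are 22 mm wide; open, the fingers measure 114 mm over their backs; the gripper's body (76 mm by 85 mm) begins 54 mm behind the grasp point. The pads swing forward as they close: fully open they stand 13 mm farther back than shut.
Start: joints at [-1.456, 0.527, 1.433, -0, 1.181, -0.178], TCP at [0.18, -0.598, 0.231] pointing down, gripper open.
Joint ranges: [-3.08, 3.08], [-0.75, 2.2], [0.22, 2.44], [-1.43, 4.57], [0, 2.65], [-2.85, 2.85]. Speed limits (rad/s): [2.79, 2.79, 3.14, 3.14, 3.14, 3.14].

INTERFACE

Orientations are given as a rotation vector (axis times angle).
In Python, from cell import arm gives the robot as it stands. The module is installed in compiled form; this text tells all that it offers.
- The arm moves only by the shell command python3 -m jog 'ROWS' [OPENING]. ROWS is text: rows parted by semicolons, each of 6 numbers parted by spaces: the shift along the world's x, y, z in cm, then the turn, a rotation vector about the world's x, y, z in degrees. In form: dx dy dz wx wy wz; .... A call has 1 to 5 rows; each row shifts and turns the commanded pose from where the row before left it; what a row does not reach is not made up. A row lasts 1/10 s, in which the tool goes at most 50 mm and 8.59 degrees, less where a joint would pass 70% of its speed; a pose out of reach is approached as far as the arm can. A call with a gripper value outside its range is refused whole. OPENING is the finger opening in cm, from 0 to 8.54, set as the call begins (- or left out, the last holds). The fingers move at their own pace and stop on an object; the grip force is fixed at half the most. Time passes only in rows, so rows that do not move let the fingers close. It gives the time, the measured TCP pose, the force, the opening and the grip force at its end, in the units of the state.
- arm.observe(): the state, without advancing time (a new reading comes with each control period).
- arm.snapshot(name): name is "scene" or "side" or "wrist"; returns a dict with "pixels" (480x640x3 uint8, red, green, blue), "fx", "fy", "cx", "cy" (pixels), "distortion" ([k1, k2, p1, p2, k3] as OpenCV has them; the pictures are not rectified), "position" and "orientation" of the camera in the world. Camera axes: x right, y up, looking along -z (the intrinsics and any distortion apply to the point x, -y, -z); pixel columns grow to the right and rows downward; lengths in m; the calibration is good to about 2 mm. A picture is of the moment at which its call begins. There is no depth.
- arm.hand_in(): hands the job in; it is judged then, once.
The state is a dict: "clock": time; "q": joint angles; "dq": joint speeds; "effort": joint torques, N m; "eef_pos": TCP position; "tcp_rot": TCP orientation; "ft_force": force on the tool from outside, world axes, zero at the start; "moment": the same for the moment, N m; "grip_width": opening from 0.0 (shut) to 1.0 (fully open); "grip_force": force on a finger pad.
Only numpy, scipy, OpenCV 4.12 (cv2) and the standard library are available. Lean on these libraries where they do the work, as an engineer would, in place of code of your own. Each camera call takes 0.05 s, during which the arm holds its last target. There are 200 camera calls.

TASK

Put the loose microscope parts on the mat away, each in its own tray: stand the red-banded objective in the red bay and the blue-banded objective in the blue bay of the white tray, stand one eyepiece in each bay of the wooden tray, and lay the filter flat, glass up, in the middle of the yellow tray, wholly on the round white pad. Leave every part the right way up, set each down on the tray floor rather than dropping it, and leave the oil bottle and the dish where they are.

Things in the scene. Friction and masses are not known exactly. Their poses are not given: they have to be found in the camera images.
- objective_red_mid (a point): Microscope objective standing upright on the bench, front lens up: steel cylinder 28 mm in diameter from the underside to 34 mm high, then a thin nose 17 mm wide, 48 mm high in all, about 90 g. Red colour band round the barrel and red shoulder seen from above. The point is its centre, 24 mm above its underside; z up along its axis. Grip the barrel.
- objective_blue_mid (a point): Microscope objective standing upright on the bench, front lens up: steel cylinder 28 mm in diameter from the underside to 34 mm high, then a thin nose 17 mm wide, 48 mm high in all, about 90 g. Blue colour band round the barrel and blue shoulder seen from above. The point is its centre, 24 mm above its underside; z up along its axis. Grip the barrel.
- eyepiece_a_mid (a point): Eyepiece standing upright: black cylinder 36 mm in diameter from the underside to 38 mm high, then a bright steel tube 24 mm in diameter, 56 mm high in all, about 80 g. The two eyepieces are alike. The point is its centre, 28 mm above its underside (inside the black part); z up along its axis.
- eyepiece_b_mid (a point): Eyepiece standing upright: black cylinder 36 mm in diameter from the underside to 38 mm high, then a bright steel tube 24 mm in diameter, 56 mm high in all, about 80 g. The two eyepieces are alike. The point is its centre, 28 mm above its underside (inside the black part); z up along its axis.
- filter_mid (a point): Mounted green filter lying flat: black disc 45 mm in diameter and 12 mm thick with a round green glass face up, about 50 g. The point is its centre, 6 mm above its underside; z up.
- tray_objectives: White two-bay tray for the objectives; the floor of the bay at +y is red, that at -y is blue. Origin: centre of its underside, z up. Fixed, at any yaw. 130 x 130 mm outside, walls 5 mm thick, 14 mm high; floor top 4 mm above the bench. A 5 mm divider, as high as the walls, runs along x through the middle: two bays of 120 (x) by 57.5 mm (y), centred at y = +31 and -31 mm.
- tray_eyepieces: Brown wooden two-bay tray with cork-coloured bays, for the eyepieces. Origin: centre of its underside, z up. Fixed, at any yaw. 130 x 130 mm outside, walls 5 mm thick, 14 mm high; floor top 4 mm above the bench. A 5 mm divider, as high as the walls, runs along x through the middle: two bays of 120 (x) by 57.5 mm (y), centred at y = +31 and -31 mm.
- tray_filter: Yellow tray without divider, for the filter: a white round pad 72 mm in diameter marks the middle of its floor (the pad has no thickness to speak of). Origin: centre of its underside, z up. Fixed, at any yaw. 130 x 130 mm outside, walls 5 mm thick, 14 mm high; floor top 4 mm above the bench.
- oil_bottle: Bystander: small amber bottle with a black cap, 32 mm in diameter, 70 mm high, standing loose at the left of the work. Origin at the centre of its underside. Leave it alone.
- dish: Bystander: pale closed culture dish with a pinkish middle, 94 mm in diameter, 15 mm high, lying loose at the right of the work. Origin at the centre of its underside. Leave it alone.

How it is judged:
At the end, for the whole second after the job is handed in: Each objective stands in the bay of its colour, one eyepiece in each wooden bay (centres inside the bay), the filter's centre within 15 mm of the yellow tray's middle; all rest on the tray floor (height within 4 mm), upright or flat within 0.12 rad, still (below 10 mm/s) (x of objective_red_mid in the frame of tray_objectives between -0.05 and 0.05 m and y of objective_red_mid in the frame of tray_objectives between 0.013 and 0.049 m and x of objective_blue_mid in the frame of tray_objectives between -0.05 and 0.05 m and y of objective_blue_mid in the frame of tray_objectives between -0.049 and -0.013 m and ((x of eyepiece_a_mid in the frame of tray_eyepieces between -0.05 and 0.05 m and y of eyepiece_a_mid in the frame of tray_eyepieces between 0.013 and 0.049 m and x of eyepiece_b_mid in the frame of tray_eyepieces between -0.05 and 0.05 m and y of eyepiece_b_mid in the frame of tray_eyepieces between -0.049 and -0.013 m) or (x of eyepiece_a_mid in the frame of tray_eyepieces between -0.05 and 0.05 m and y of eyepiece_a_mid in the frame of tray_eyepieces between -0.049 and -0.013 m and x of eyepiece_b_mid in the frame of tray_eyepieces between -0.05 and 0.05 m and y of eyepiece_b_mid in the frame of tray_eyepieces between 0.013 and 0.049 m)) and horizontal distance between filter_mid and tray_filter below 0.015 m and z of objective_red_mid in the frame of tray_objectives between 0.024 and 0.032 m and angle between each of objective_red_mid, objective_blue_mid, eyepiece_a_mid, eyepiece_b_mid, filter_mid's own z axis and vertical below 0.12 rad and linear speed of each of objective_red, objective_blue, eyepiece_a, eyepiece_b, filter below 0.01 m/s and z of objective_blue_mid in the frame of tray_objectives between 0.024 and 0.032 m and z of eyepiece_a_mid in the frame of tray_eyepieces between 0.028 and 0.036 m and z of eyepiece_b_mid in the frame of tray_eyepieces between 0.028 and 0.036 m and z of filter_mid in the frame of tray_filter between 0.006 and 0.014 m); the robot touches nothing.
It fails at once if the oil bottle is pushed or carried more than 20 mm from its place (distance of oil_bottle from where it was at the start of the episode above 0.02 m).
It fails at once if the dish is pushed or carried more than 20 mm from its place (distance of dish from where it was at the start of the episode above 0.02 m).
It fails at once if a part is let go in the air (more than 25 mm above the bench with no finger on it) ((height (world z) of objective_red_mid above 0.049 m and contact force between the fingers and objective_red below 0.02 N) or (height (world z) of objective_blue_mid above 0.049 m and contact force between the fingers and objective_blue below 0.02 N) or (height (world z) of eyepiece_a_mid above 0.053 m and contact force between the fingers and eyepiece_a below 0.02 N) or (height (world z) of eyepiece_b_mid above 0.053 m and contact force between the fingers and eyepiece_b below 0.02 N) or (height (world z) of filter_mid above 0.031 m and contact force between the fingers and filter below 0.02 N)).
It also fails if it takes over 109 s, if anything falls off the work surface, if the arm or the gripper's body presses on something with over 40 N, if the wrist force passes 120 N, or if a joint passes its speed limit or range.

## Working session

There is one attempt and no reset: what is moved stays moved. The work goes in short steps, Python scripts to look and compute and a shell command to move; the robot and the scene stay as the last step left them, time stands still between calls to the robot, and variables do not carry over. Pictures are saved under pics/ and viewed, at most 14 in all, crops included, and the job is handed in when it is done.

```bash
mkdir -p pics; cat > h.py <<'E'
import numpy as np,cv2
from scipy.spatial.transform import Rotation as R
from cell import arm
def snap(n,f):
    s=arm.snapshot(n); cv2.imwrite(f'pics/{f}.png',cv2.cvtColor(s['pixels'],cv2.COLOR_RGB2BGR))
    np.save(f'pics/{f}.npy',s,allow_pickle=True); return s
def load(f): return np.load(f'pics/{f}.npy',allow_pickle=True).item()
def rot(o):
    o=np.array(o,float); return o if o.shape==(3,3) else (R.from_rotvec(o) if o.size==3 else R.from_quat(o)).as_matrix()
def rays(s,uv):
    K=np.array([[s['fx'],0,s['cx']],[0,s['fy'],s['cy']],[0,0,1]])
    p=cv2.undistortPoints(np.array(uv,float).reshape(-1,1,2),K,np.array(s['distortion'],float)).reshape(-1,2)
    d=np.c_[p[:,0],-p[:,1],-np.ones(len(p))]@rot(s['orientation']).T
    return np.array(s['position']),d
def plane(s,uv,z):
    c,d=rays(s,uv); return c+d*((z-c[2])/d[:,2])[:,None]
def tri(s1,u1,s2,u2):
    c1,d1=rays(s1,[u1]);c2,d2=rays(s2,[u2]);d1=d1[0];d2=d2[0]
    t=np.linalg.lstsq(np.c_[d1,-d2],c2-c1,rcond=None)[0]
    a=c1+t[0]*d1;b=c2+t[1]*d2; return (a+b)/2,np.linalg.norm(a-b)
E
python3 - <<'E'
from h import *
for n in('scene','side','wrist'):
    s=snap(n,n+'0'); print(n,s['position'],s['orientation'],s['fx'],s['distortion'])
o=arm.observe(); print(o['clock'],o['eef_pos'],o['tcp_rot'],o['ft_force'],o['grip_width'],arm.pinch_z)
E
```

```text
scene [0.99373559 0.3874952  0.92223182] [0.33974041 0.70910693 2.20422525] 478.66095129260657 [-0.03967525  0.          0.          0.          0.        ]
side [ 0.270964   -0.72863089  0.64986083] [ 0.88267664 -0.15352665 -0.34353551] 454.9314358068675 [-0.04971882  0.          0.          0.          0.        ]
wrist [ 0.26041755 -0.57388828  0.37396683] [-0.28037089  0.21061947 -1.26551662] 382.54593793161524 [-0.02211527  0.          0.          0.          0.        ]
0.15 [ 0.1803461  -0.59783456  0.2305564 ] [-3.10632125e+00 -4.57984876e-01 -6.50621909e-05] [ 0.01103911 -0.02034777 -0.2850466 ] 0.9984184976631022 0.0187
```

View pics/scene0.png

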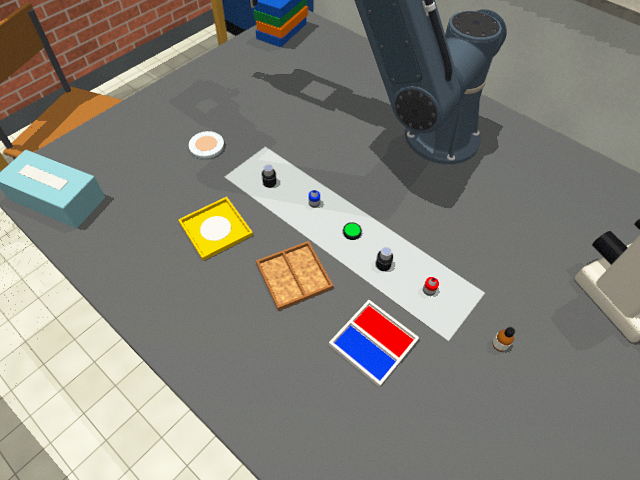

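View pics/side0.png

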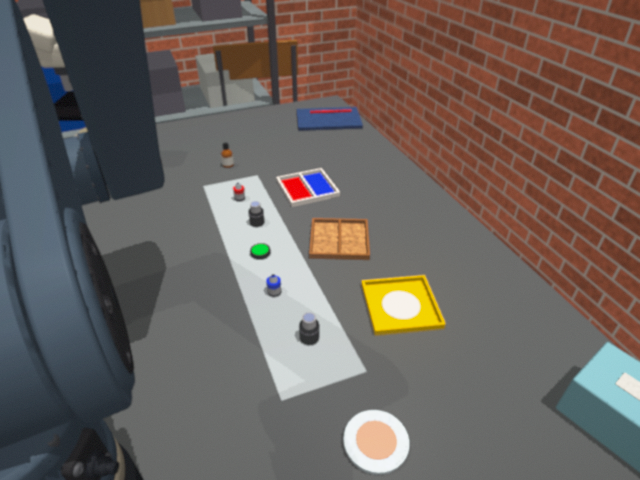

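The scene view shows the parts along the mat: eyepiece (269,176), blue objective (314,199), filter (352,231), eyepiece (385,259) and red objective (431,286). The trays are at (216,228) yellow, (295,275) wood and (374,342) white. The side view shows the same items, all unobstructed: red (238,191), eyepiece (256,214), filter (260,250), blue (273,285), eyepiece (309,328).

```bash
cat > det.py <<'E'
from h import *
def blobs(s,name,box=None,amin=20):
    im=s['pixels']; hsv=cv2.cvtColor(im,cv2.COLOR_RGB2HSV); H,S,V=cv2.split(hsv)
    m={'red':((H<8)|(H>172))&(S>180)&(V>90),'blue':(H>110)&(H<128)&(S>180)&(V>90),'green':(H>50)&(H<75)&(S>150)&(V>70),
       'yellow':(H>20)&(H<32)&(S>180)&(V>100),'wood':(H>5)&(H<20)&(S>100)&(V>60),'white':(S<25)&(V>225),'dark':(V<60),
       'steel':(H>100)&(H<135)&(S>25)&(S<110)&(V>90)}[name].astype('uint8')
    if box:
        k=np.zeros_like(m);x0,y0,x1,y1=box;k[y0:y1,x0:x1]=1;m&=k
    c,_=cv2.findContours(m,cv2.RETR_EXTERNAL,cv2.CHAIN_APPROX_NONE)
    out=[]
    for q in c:
        a=cv2.contourArea(q)
        if a<amin: continue
        M=cv2.moments(q); out.append((M['m10']/M['m00'],M['m01']/M['m00'],a,q.reshape(-1,2)))
    return sorted(out,key=lambda b:-b[2])
E
python3 - <<'E'
from det import *
A=load('scene0');B=load('side0')
bx={'red':((410,270,450,305),(228,175,250,205)),'blue':((300,185,330,215),(260,270,285,300)),'green':((335,215,370,250),(240,235,280,265)),
}
for n,(a,b) in bx.items():
    p=blobs(A,n,a)[0];q=blobs(B,n,b)[0]; print(n,p[:3],q[:3],*tri(A,p[:2],B,q[:2]))
for n,a,b in(('eyeR',(255,160,285,190),(295,308,325,350)),('eyeL',(370,242,400,275),(245,198,270,230))):
    for c in('dark','steel'):
        p=blobs(A,c,a);q=blobs(B,c,b)
        print(n,c,[(x[0],x[1],x[2]) for x in p[:2]],[(x[0],x[1],x[2]) for x in q[:2]])
        if p and q: print(*tri(A,p[0][:2],B,q[0][:2]))
# pad
p=blobs(A,'white',(195,212,237,245))[0];q=blobs(B,'white',(380,285,425,322))[0];print('pad',*tri(A,p[:2],B,q[:2]))
for n,c,a,b in(('yellow','yellow',(170,190,260,265),(355,270,450,340)),('wood','wood',(250,235,340,312),(300,212,375,262)),
   ('redbay','red',(345,295,420,365),(275,170,320,205)),('bluebay','blue',(325,320,400,385),(295,165,340,200)),('white','white',(325,295,425,388),(272,165,345,206))):
    for s,box,sn in((A,a,'scene'),(B,b,'side')):
        z=.004 if 'bay' in n else .014
        w=plane(s,np.vstack([x[3] for x in blobs(s,c,box)]),z)[:,:2].astype('f4')
        r=cv2.minAreaRect(w*1000); print(n,sn,np.round(r[0],1),np.round(r[1],1),round(r[2],1))
E
```

```text
Traceback (most recent call last):
IndexError: list index out of range
```

```bash
sed -i 's/amin=20/amin=4/; s/(S>180)/(S>130)/g' det.py; cat > m0.py <<'E'
from det import *
A=load('scene0');B=load('side0')
bx={'red':((410,270,450,305),(228,175,250,205)),'blue':((300,185,330,215),(260,270,285,300)),'green':((335,215,370,250),(240,235,280,265)),
}
P=lambda v:np.round(v,1)
for n,(a,b) in bx.items():
    p=blobs(A,n,a);q=blobs(B,n,b); print(n,[P(x[:3]) for x in p[:2]],[P(x[:3]) for x in q[:2]])
    if p and q: print(*tri(A,p[0][:2],B,q[0][:2]))
for n,a,b in(('eyeR',(255,160,285,190),(295,308,325,350)),('eyeL',(370,242,400,275),(245,198,270,230))):
    for c in('dark','steel'):
        p=blobs(A,c,a);q=blobs(B,c,b)
        print(n,c,[P(x[:3]) for x in p[:2]],[P(x[:3]) for x in q[:2]])
        if p and q: print(*tri(A,p[0][:2],B,q[0][:2]))
p=blobs(A,'white',(195,212,237,245));q=blobs(B,'white',(380,285,425,322))
if p and q:print('pad',*tri(A,p[0][:2],B,q[0][:2]))
for n,c,a,b in(('yellow','yellow',(170,190,260,265),(355,270,450,340)),('wood','wood',(250,235,340,312),(300,212,375,262)),
   ('redbay','red',(345,295,420,365),(275,170,320,205)),('bluebay','blue',(325,320,400,385),(295,165,340,200)),('white','white',(325,295,425,388),(272,165,345,206))):
    for s,box,sn in((A,a,'scene'),(B,b,'side')):
        z=.004 if 'bay' in n else .014
        bb=blobs(s,c,box)
        if not bb: print(n,sn,'none');continue
        w=plane(s,np.vstack([x[3] for x in bb]),z)[:,:2].astype('f4')
        r=cv2.minAreaRect(w*1000); print(n,sn,P(r[0]),P(r[1]),round(r[2],1))
E
python3 m0.py
```

```text
red [array([431.4, 283.4, 135.5])] [array([238.7, 190.4,  35.5])]
[0.43678446 0.24196503 0.02748332] 0.002982824626920121
blue [array([313.9, 195.9,  88. ])] [array([273.2, 284. ,  63.5])]
[ 0.42022535 -0.10986664  0.02680184] 0.0010839757421753802
green [array([352. , 229.3, 153. ])] [array([259.7, 249.3, 135. ])]
[0.42791972 0.01732288 0.01222395] 0.0006490099161457462
eyeR dark [array([269.1, 180.2, 125.5])] [array([309. , 338.7, 102. ]), array([308.4, 330.1,  20.5])]
[ 0.4437977  -0.24291829  0.00477195] 0.001696290858967935
eyeR steel [array([267.8, 167.1,  24.5])] [array([308.5, 316.9,  61. ])]
[ 0.44591973 -0.23927153  0.05757568] 0.0001450036628339905
eyeL dark [array([383.5, 263.5, 142. ])] [array([256.6, 221. ,  74. ]), array([254.6, 214. ,   6.5])]
[0.45107161 0.12824204 0.00570418] 0.0009890763840397273
eyeL steel [array([386.1, 250.8,  37. ])] [array([254.6, 203.2,  22.5])]
[0.45105215 0.12752911 0.05704378] 7.597551321167214e-05
pad [ 0.63685817 -0.230758    0.00452462] 0.0005649002389660984
yellow scene [ 638.6 -227.7] [140.3 132.8] 75.1
yellow side [ 634.9 -233.8] [141.2 134.3] 75.3
wood scene [609.   -1.3] [137.3 131.5] 66.3
wood side [604.8  -9.2] [143.5 130.3] 66.3
redbay scene [581.6 224.9] [117.7  51.6] 89.3
redbay side [586.8 234.7] [103.3  50.8] 89.4
bluebay scene [644.2 224.7] [117.3  52.1] 89.4
bluebay side [649.4 233.5] [100.6  47.3] 89.5
white scene [574.2 225.5] [129.9 210.9] 89.6
white side none
```

Heights from two views (steel top 57 mm, filter glass 12 mm, pad 4.5 mm) agree with the text. Next I move above the right half of the mat and refine with the wrist camera.

```bash
python3 -m jog '2.2 4.2 1 0 0 -2; 2.2 4.2 1 0 0 -2; 2.2 4.2 1 0 0 -2; 2.2 4.2 1 0 0 -2; 2.2 4.2 1 0 0 -2'
python3 -m jog '2.2 4.2 1 0 0 -2; 2.2 4.2 1 0 0 -2; 2.2 4.2 1 0 0 -2; 2.2 4.2 0.5 0 0 -0.8; 2.2 4.2 0 0 0 0'
python3 -m jog '3 3 2 0 0 0; 3 3 2 0 0 0; 0 0 0 0 0 0'
python3 - <<'E'
from h import *
s=snap('wrist','w1');print(s['position'],rot(s['orientation'])[:,2]);print(arm.observe()['clock'])
E
```

```text
clock: 0.65
eef_pos: [0.2909, -0.3864, 0.2814]
tcp_rot: [-3.136, -0.182, -0.0]
ft_force: [0.6, -0.3, 0.4]
grip_width: 1.002
grip_force: 0.0
clock: 1.15
eef_pos: [0.4013, -0.1768, 0.3172]
tcp_rot: [3.14, -0.002, 0.003]
ft_force: [-0.0, -0.9, -0.7]
grip_width: 0.999
grip_force: 0.0
clock: 1.45
eef_pos: [0.4644, -0.1156, 0.3589]
tcp_rot: [3.14, 0.009, 0.011]
ft_force: [-1.0, -1.2, 0.1]
grip_width: 1.0
grip_force: 0.0
[ 0.54693305 -0.11475397  0.50301759] [0.31512309 0.00350238 0.94904435]
1.5
```

View pics/w1.png

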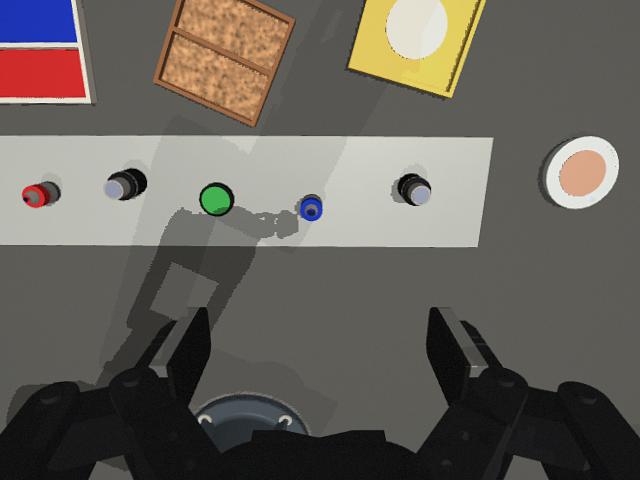

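The wrist view shows the mat whole: red (37,195), eyepieces (125,185) and (415,190), filter (217,199), blue (311,209). The wooden divider runs (172,30)–(268,72).

```bash
python3 - <<'E'
from det import *
A=load('scene0');W=load('w1')
P=lambda v:np.round(np.array(v)*1000,1)
def one(s,c,b): return blobs(s,c,b)[0][:2]
for n,c,a,b,z in(('red','red',(410,270,450,305),(15,175,65,212),.034),('blue','blue',(300,185,330,215),(295,190,330,225),.034),('green','green',(335,215,370,250),(190,175,245,222),.012),
 ('eyeR','steel',(255,160,285,190),(395,172,435,210),.056),('eyeL','steel',(370,242,400,275),(100,165,150,205),.056)):
    u=one(A,c,a);v=one(W,c,b);p,e=tri(A,u,W,v);print(n,np.round(v,1),P(p),P(e),'plane',P(plane(W,[v],z)[0]))
# corners read off the wrist picture
print('wood div',P(plane(W,[(172,30),(268,72)],.014)))
im=W['pixels'];H,S,V=cv2.split(cv2.cvtColor(im,cv2.COLOR_RGB2HSV))
for n,b in(('wood',(140,0,310,135)),('yellow',(340,0,500,105))):
    q=max(blobs(W,n,b),key=lambda x:x[2])[3]; q=q[q[:,1]>1]
    ap=cv2.approxPolyDP(q.reshape(-1,1,2),4,True).reshape(-1,2); w=plane(W,ap,.014); print(n,[(tuple(map(int,u)),P(x[:2])) for u,x in zip(ap,w)])
E
```

```text
red [ 35.4 195.2] [438.3 243.1  32. ] 0.6 plane [439.  241.4  34. ]
blue [310.8 209.3] [ 421.7 -107.3   30.7] 1.0 plane [ 422.2 -107.1   34. ]
green [215.4 199.9] [429.   18.3  14.4] 0.1 plane [428.4  18.9  12. ]
eyeR [420.7 195.1] [ 447.2 -237.8   59.6] 0.1 plane [ 446.4 -238.7   56. ]
eyeL [112.5 189.6] [451.8 127.9  58.3] 0.1 plane [451.2 129.2  56. ]
wood div [[630.   53.5  14. ]
 [585.  -56.   14. ]]
wood [((176, 2), array([658.8,  46. ])), ((153, 81), array([574.8,  82.3])), ((254, 126), array([522.8, -36.6])), ((294, 20), array([640.6, -87.5])), ((259, 2), array([658.8, -48.1]))]
yellow [((366, 2), array([ 659.5, -169.1])), ((348, 67), array([ 591. , -150.7])), ((451, 97), array([ 558.6, -276.6])), ((484, 2), array([ 661.3, -303.2])), ((479, 3), array([ 660.2, -297.6])), ((461, 55), array([ 605.5, -283.3])), ((477, 2), array([ 661.2, -295.2])), ((442, 2), array([ 660.6, -255.3])), ((448, 16), array([ 646.4, -263.6])), ((444, 41), array([ 620.3, -261.7])), ((418, 60), array([ 599.5, -233. ])), ((400, 56), array([ 603.6, -211.5])), ((388, 43), array([ 617.4, -196.5])), ((385, 21), array([ 640.4, -191.7])), ((394, 2), array([ 659.9, -200.8]))]
```

Positions agree between views to about 2 mm. First the right eyepiece, at (447,-238).

```bash
python3 -m jog '-0.4 -3 -2 0 0 0; -0.4 -3 -3 0 0 0; -0.4 -3 -3 0 0 0; -0.5 -3.3 -3 0 0 0; 0 0 -4.5 0 0 0' 6
python3 -m jog '0 0 -4.5 0 0 0; 0 0 -4.5 0 0 0; 0 0 -0.9 0 0 0; 0 0 0 0 0 0; 0 0 0 0 0 0'
```

```text
clock: 2.0
eef_pos: [0.4432, -0.2472, 0.201]
tcp_rot: [3.136, -0.009, 0.006]
ft_force: [0.8, -0.6, 0.3]
grip_width: 0.702
grip_force: 0.0
clock: 2.5
eef_pos: [0.4439, -0.2424, 0.1036]
tcp_rot: [3.14, -0.002, 0.002]
ft_force: [-0.7, 0.6, -0.5]
grip_width: 0.704
grip_force: 0.0
```

```bash
python3 -m jog '0.3 0.4 -2.5 0 0 0; 0 0 -2.5 0 0 0; 0 0 -2.5 0 0 0; 0 0 -1.5 0 0 0; 0 0 -0.7 0 0 0'
python3 -m jog '0 0 0 0 0 0; 0 0 0 0 0 0'
python3 -m jog '0 0 0 0 0 0; 0 0 0 0 0 0; 0 0 0 0 0 0; 0 0 0 0 0 0; 0 0 0 0 0 0' 2.5
```

```text
clock: 3.0
eef_pos: [0.4476, -0.2383, 0.0063]
tcp_rot: [3.139, 0.0, 0.004]
ft_force: [-0.5, -0.2, 1.5]
grip_width: 0.705
grip_force: 0.0
clock: 3.2
eef_pos: [0.4474, -0.2382, 0.0068]
tcp_rot: [3.14, -0.0, 0.004]
ft_force: [-0.6, -0.3, 0.9]
grip_width: 0.703
grip_force: 0.0
clock: 3.7
eef_pos: [0.4471, -0.2379, 0.0067]
tcp_rot: [3.14, -0.001, 0.003]
ft_force: [-0.9, 0.3, 5.6]
grip_width: 0.403
grip_force: 59.2
```

```bash
python3 -m jog '0 0 1.5 0 0 0; 0 0 3 0 0 0; 0 0 3.5 0 0 0; 2.7 3.2 0 0 0 -3.3; 2.7 3.2 0 0 0 -3.3'
python3 -m jog '2.7 3.2 0 0 0 -3.3; 2.7 3.2 0 0 0 -3.3; 2.7 3.2 0 0 0 -3.3; 2.7 3.2 0 0 0 -3.3; 2.7 3.1 0 0 0 -3.2'
python3 -m jog '0 0 0 0 0 0; 0 0 0 0 0 0'
python3 - <<'E'
from h import *
snap('wrist','w2')
E
```

```text
clock: 4.2
eef_pos: [0.5015, -0.1742, 0.0873]
tcp_rot: [3.134, -0.191, 0.005]
ft_force: [0.6, -0.3, -0.7]
grip_width: 0.404
grip_force: 59.9
clock: 4.7
eef_pos: [0.636, -0.0126, 0.0856]
tcp_rot: [3.078, -0.63, -0.0]
ft_force: [0.2, -0.0, -0.8]
grip_width: 0.401
grip_force: 59.9
clock: 4.9
eef_pos: [0.6352, -0.0134, 0.0853]
tcp_rot: [3.079, -0.623, -0.001]
ft_force: [-0.9, -0.3, -0.9]
grip_width: 0.404
grip_force: 60.0
```

View pics/w2.png

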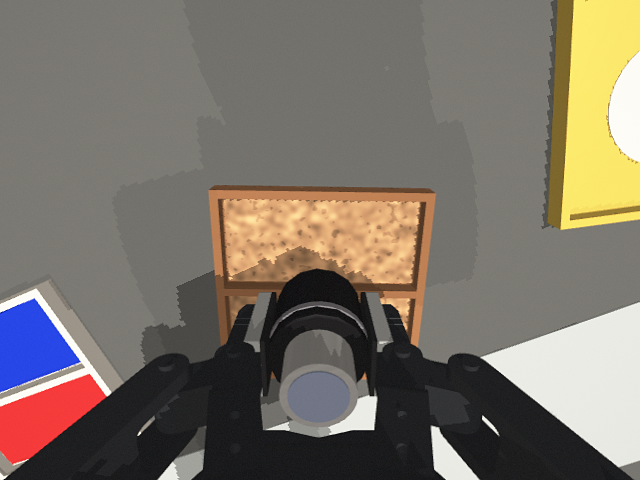

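The tray is square to the gripper; its far rim runs (209,187)–(435,190) and the divider (217,285)–(425,292). I check these by ray against the target.

```bash
python3 - <<'E'
from h import *
s=load('w2');print(s['position']);p=plane(s,[(209,187),(435,190),(217,287),(425,293),(320,290)],.014);print(np.round(p*1000,1))
print(rot(s['orientation'])[:,2])
e=p[:2].mean(0)-p[2:4].mean(0);print(np.linalg.norm(e)*1000)
E
```

```text
[ 0.71232148 -0.04538418  0.22873001]
[[694.4  29.6  14. ]
 [642.6 -88.8  14. ]
 [636.3  55.   14. ]
 [581.8 -63.4  14. ]
 [609.5  -3.5  14. ]]
[ 0.29724258 -0.12480484  0.94661006]
64.62556816360197
```

```bash
python3 -m jog '0.2 -0.3 -2.5 0 0 0; 0 0 -2.5 0 0 0; 0 0 -1.5 0 0 0; 0 0 -0.7 0 0 0; 0 0 0 0 0 0'
python3 -m jog '0 0 -0.1 0 0 0; 0 0 -0.1 0 0 0; 0 0 0 0 0 0'
```

```text
clock: 5.45
eef_pos: [0.6363, -0.018, 0.0124]
tcp_rot: [3.078, -0.629, -0.004]
ft_force: [-0.4, -0.8, -0.5]
grip_width: 0.402
grip_force: 60.0
clock: 5.75
eef_pos: [0.638, -0.0174, 0.0121]
tcp_rot: [-3.078, 0.627, -0.002]
ft_force: [0.7, 0.6, -1.0]
grip_width: 0.404
grip_force: 60.0
```

```bash
python3 -m jog '0 0 0 0 0 0; 0 0 0 0 0 0'; python3 -m jog '0 0 -0.1 0 0 0; 0 0 0 0 0 0; 0 0 0 0 0 0'
```

```text
clock: 5.95
eef_pos: [0.6377, -0.0173, 0.0117]
tcp_rot: [3.078, -0.627, 0.001]
ft_force: [0.2, -0.6, -1.2]
grip_width: 0.405
grip_force: 60.0
clock: 6.25
eef_pos: [0.6377, -0.0173, 0.0107]
tcp_rot: [-3.078, 0.627, -0.001]
ft_force: [-0.8, 0.3, 2.2]
grip_width: 0.404
grip_force: 60.4
```

```bash
python3 -m jog '0 0 0 0 0 0; 0 0 0 0 0 0; 0 0 0 0 0 0; 0 0 0 0 0 0' 6
python3 -m jog '0 0 1.5 0 0 0; 0 0 3 0 0 0; 0 0 4.5 0 0 0; 0 0 2 0 0 0; -3.1 2.4 0 0 0 4.0'
python3 -m jog '-3.1 2.4 0 0 0 4; -3.1 2.4 0 0 0 4; -3.1 2.4 0 0 0 4; -3.1 2.5 0 0 0 4; -3.1 2.5 0 0 0 3'
python3 -m jog '0 0 0 0 0 0; 0 0 0 0 0 0; 0 0 0 0 0 0'
python3 - <<'E'
from h import *
snap('wrist','w3')
E
```

```text
clock: 6.65
eef_pos: [0.6373, -0.0174, 0.0102]
tcp_rot: [-3.078, 0.627, 0.0]
ft_force: [0.4, -0.5, 0.0]
grip_width: 0.703
grip_force: 0.0
clock: 7.15
eef_pos: [0.6144, 0.0034, 0.1263]
tcp_rot: [3.097, -0.521, 0.029]
ft_force: [0.6, 0.4, -0.8]
grip_width: 0.699
grip_force: 0.0
clock: 7.65
eef_pos: [0.4506, 0.1294, 0.1215]
tcp_rot: [-3.141, -0.002, -0.003]
ft_force: [0.0, 0.5, 0.0]
grip_width: 0.703
grip_force: 0.0
clock: 7.95
eef_pos: [0.4534, 0.1283, 0.1211]
tcp_rot: [3.142, -0.001, 0.005]
ft_force: [-0.0, -0.4, 0.3]
grip_width: 0.7
grip_force: 0.0
```

View pics/w3.png

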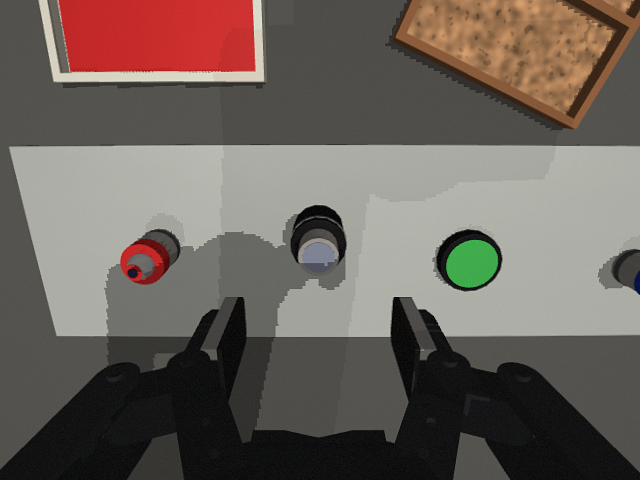

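The left eyepiece is centred between the fingers, steel top at (318,257). The white tray's near corners are at (54,81) and (264,80), and the filter is at (470,263). I grasp it and measure those from the picture.

```bash
python3 - <<'E'
from det import *
s=load('w3');P=lambda v:np.round(v*1000,1)
print(P(plane(s,[(54,76),(264,76)],.014)),P(plane(s,[(318,257)],.056)),P(plane(s,[blobs(s,'green',(430,220,510,300))[0][:2]],.012)))
E
python3 -m jog '-0.2 0 -3.5 0 0 0; 0 0 -3.5 0 0 0; 0 0 -2.5 0 0 0; 0 0 -1.5 0 0 0; 0 0 -0.4 0 0 0'
python3 -m jog '0 0 0 0 0 0; 0 0 0 0 0 0'
python3 -m jog '0 0 0 0 0 0; 0 0 0 0 0 0; 0 0 0 0 0 0; 0 0 0 0 0 0; 0 0 0 0 0 0' 2.5
```

```text
[[554.1 291.1  14. ]
 [553.  161.4  14. ]] [[451.1 128.5  56. ]] [[428.1  18.   12. ]]
clock: 8.5
eef_pos: [0.45, 0.1278, 0.0045]
tcp_rot: [3.141, -0.003, -0.003]
ft_force: [-0.1, -0.5, 0.2]
grip_width: 0.705
grip_force: 0.0
clock: 8.7
eef_pos: [0.4504, 0.1283, 0.0068]
tcp_rot: [-3.142, 0.002, -0.002]
ft_force: [0.4, -0.9, -0.4]
grip_width: 0.705
grip_force: 0.0
clock: 9.2
eef_pos: [0.4502, 0.1286, 0.0074]
tcp_rot: [-3.142, 0.0, -0.004]
ft_force: [-0.3, -1.1, 5.9]
grip_width: 0.401
grip_force: 59.5
```

```bash
python3 -m jog '0 0 1.5 0 0 0; 0 0 3 0 0 0; 0 0 3.5 0 0 0; 3.3 -3 0 0 0 -6; 3.3 -3 0 0 0 -6'
python3 -m jog '3.3 -3 0 0 0 -6; 3.2 -3 0 0 0 -6; 0 0 0 0 0 0; 0 0 0 0 0 0'
```

```text
clock: 9.7
eef_pos: [0.516, 0.0689, 0.0883]
tcp_rot: [-3.124, 0.331, -0.004]
ft_force: [1.4, 0.9, 0.1]
grip_width: 0.407
grip_force: 59.8
clock: 10.1
eef_pos: [0.5805, 0.0079, 0.0864]
tcp_rot: [-3.072, 0.656, 0.0]
ft_force: [-1.3, 1.3, -1.3]
grip_width: 0.405
grip_force: 59.7
```

Target contact at TCP about 0.0114.

```bash
python3 -m jog '0 0.1 -2.5 0 0 0; 0 0 -2.5 0 0 0; 0 0 -1.6 0 0 0; 0 0 -0.7 0 0 0; 0 0 0 0 0 0'
python3 -m jog '0 0 -0.1 0 0 0; 0 0 0 0 0 0; 0 0 0 0 0 0'
```

```text
clock: 10.6
eef_pos: [0.5785, 0.0109, 0.0128]
tcp_rot: [-3.073, 0.651, 0.005]
ft_force: [-0.5, 0.4, -0.0]
grip_width: 0.409
grip_force: 59.9
clock: 10.9
eef_pos: [0.5807, 0.0097, 0.013]
tcp_rot: [-3.073, 0.653, -0.002]
ft_force: [0.5, -0.6, -0.6]
grip_width: 0.407
grip_force: 59.9
```

```bash
python3 -m jog '0 0 -0.1 0 0 0; 0 0 0 0 0 0; 0 0 0 0 0 0';python3 -m jog '0 0 -0.05 0 0 0; 0 0 0 0 0 0; 0 0 0 0 0 0'
```

```text
clock: 11.2
eef_pos: [0.5805, 0.0096, 0.0115]
tcp_rot: [-3.073, 0.654, -0.001]
ft_force: [0.6, 0.7, 1.3]
grip_width: 0.402
grip_force: 59.9
clock: 11.5
eef_pos: [0.5805, 0.0096, 0.0115]
tcp_rot: [3.073, -0.654, 0.001]
ft_force: [-0.6, -0.4, 6.1]
grip_width: 0.404
grip_force: 60.0
```

```bash
python3 -m jog '0 0 0 0 0 0; 0 0 0 0 0 0; 0 0 0 0 0 0; 0 0 0 0 0 0' 6
python3 -m jog '0 0 1.5 0 0 0; 0 0 3 0 0 0; 0 0 4.5 0 0 0; 0 0 2 0 0 0; -2 3.3 0 0 0 4'
python3 -m jog '-2 3.3 0 0 0 4; -2 3.3 0 0 0 4; -2 3.3 0 0 0 4; -2 3.3 0 0 0 4; -2.1 3.3 0 0 0 4'
python3 -m jog '-2.1 3.4 0 0 0 0; 0 0 0 0 0 0; 0 0 0 0 0 0; 0 0 0 0 0 0'
python3 - <<'E'
from det import *
s=snap('wrist','w4');P=lambda v:np.round(v*1000,1)
for b in blobs(s,'red',(200,150,440,330)): print(b[:3],P(plane(s,[b[:2]],.034)))
E
```

```text
clock: 11.9
eef_pos: [0.5804, 0.0096, 0.0106]
tcp_rot: [3.073, -0.654, -0.0]
ft_force: [0.3, 0.0, 0.6]
grip_width: 0.708
grip_force: 0.0
clock: 12.4
eef_pos: [0.5672, 0.0394, 0.1261]
tcp_rot: [3.093, -0.55, 0.025]
ft_force: [0.2, 0.8, -0.4]
grip_width: 0.7
grip_force: 0.0
clock: 12.9
eef_pos: [0.4589, 0.2088, 0.122]
tcp_rot: [-3.141, -0.003, -0.003]
ft_force: [1.0, -0.1, -0.6]
grip_width: 0.704
grip_force: 0.0
clock: 13.3
eef_pos: [0.4395, 0.2412, 0.1214]
tcp_rot: [-3.141, 0.001, -0.003]
ft_force: [-0.0, -0.5, -0.1]
grip_width: 0.703
grip_force: 0.0
(314.5732240437158, 241.85825136612021, 1525.0) [[438.4 243.6  34. ]]
```

View pics/w4.png

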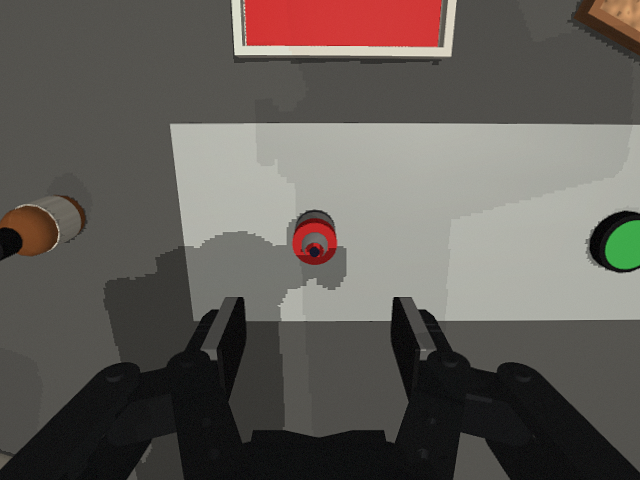

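Red objective is nearly centred, at (314,242), with the bottle well clear to the left.

```bash
python3 -m jog '-0.1 0.2 -3.5 0 0 0; 0 0 -3.5 0 0 0; 0 0 -2.5 0 0 0; 0 0 -1.5 0 0 0; 0 0 -0.5 0 0 0'
python3 -m jog '0 0 0 0 0 0; 0 0 0 0 0 0'
python3 -m jog '0 0 0 0 0 0; 0 0 0 0 0 0; 0 0 0 0 0 0; 0 0 0 0 0 0; 0 0 0 0 0 0' 1.8
```

```text
clock: 13.85
eef_pos: [0.4376, 0.2422, 0.0042]
tcp_rot: [3.141, -0.004, -0.004]
ft_force: [-0.8, -0.0, 0.6]
grip_width: 0.704
grip_force: 0.0
clock: 14.05
eef_pos: [0.4384, 0.2433, 0.0064]
tcp_rot: [-3.141, 0.002, -0.002]
ft_force: [0.6, -0.6, -0.9]
grip_width: 0.699
grip_force: 0.0
clock: 14.55
eef_pos: [0.438, 0.2438, 0.0069]
tcp_rot: [-3.141, 0.0, -0.003]
ft_force: [0.4, -1.7, 5.5]
grip_width: 0.31
grip_force: 58.7
```

```bash
python3 -m jog '0 0 1.5 0 0 0; 0 0 3 0 0 0; 0 0 3.5 0 0 0; 3.75 -0.4 0 0 0 0; 3.75 -0.4 0 0 0 0'
python3 -m jog '3.75 -0.4 0 0 0 0; 3.75 -0.5 0 0 0 0; 0 0 0 0 0 0; 0 0 0 0 0 0'
python3 -m jog '0 0 -2.5 0 0 0; 0 0 -2.5 0 0 0; 0 0 -1.6 0 0 0; 0 0 -0.7 0 0 0; 0 0 0 0 0 0'
python3 -m jog '0 0 -0.1 0 0 0; 0 0 0 0 0 0; 0 0 0 0 0 0'
```

```text
clock: 15.05
eef_pos: [0.5128, 0.2361, 0.0878]
tcp_rot: [-3.141, -0.002, -0.003]
ft_force: [0.2, -0.4, -1.1]
grip_width: 0.308
grip_force: 59.1
clock: 15.45
eef_pos: [0.5874, 0.2263, 0.0856]
tcp_rot: [3.142, -0.002, -0.001]
ft_force: [-0.1, 0.1, -1.4]
grip_width: 0.309
grip_force: 59.1
clock: 15.95
eef_pos: [0.5862, 0.2268, 0.0123]
tcp_rot: [3.141, 0.0, -0.003]
ft_force: [0.1, -0.5, 1.0]
grip_width: 0.306
grip_force: 59.3
clock: 16.25
eef_pos: [0.5879, 0.2267, 0.0125]
tcp_rot: [-3.141, 0.001, -0.002]
ft_force: [-0.3, -1.1, -1.0]
grip_width: 0.311
grip_force: 59.2
```

```bash
python3 -m jog '0 0 -0.15 0 0 0; 0 0 0 0 0 0; 0 0 0 0 0 0'
```

```text
clock: 16.55
eef_pos: [0.5879, 0.2267, 0.0109]
tcp_rot: [-3.141, 0.001, -0.002]
ft_force: [-0.3, 0.3, 3.7]
grip_width: 0.31
grip_force: 59.5
```

```bash
python3 -m jog '0 0 0 0 0 0; 0 0 0 0 0 0; 0 0 0 0 0 0; 0 0 0 0 0 0' 6
python3 -m jog '0 0 1.5 0 0 0; 0 0 3 0 0 0; 0 0 4.5 0 0 0; 0 0 2 0 0 0; -2.1 -4.2 0 0 0 0'
python3 -m jog '-2.1 -4.2 0 0 0 0; -2.1 -4.2 0 0 0 0; -2.1 -4.2 0 0 0 0; -2.1 -4.2 0 0 0 0; -2.1 -4.2 0 0 0 0'
python3 -m jog '-2 -4.1 0 0 0 0; -2 -4.1 0 0 0 0; 0 0 0 0 0 0; 0 0 0 0 0 0; 0 0 0 0 0 0'
python3 - <<'E'
from det import *
s=snap('wrist','w5');P=lambda v:np.round(v*1000,1)
for b in blobs(s,'blue',(200,150,440,330)): print(b[:3],P(plane(s,[b[:2]],.034)))
E
```

```text
clock: 16.95
eef_pos: [0.5873, 0.2266, 0.0101]
tcp_rot: [3.142, -0.001, -0.001]
ft_force: [-0.7, 0.1, -0.8]
grip_width: 0.701
grip_force: 0.0
clock: 17.45
eef_pos: [0.573, 0.1882, 0.1261]
tcp_rot: [-3.138, -0.007, -0.027]
ft_force: [-0.9, -1.4, 0.6]
grip_width: 0.701
grip_force: 0.0
clock: 17.95
eef_pos: [0.4609, -0.0268, 0.1215]
tcp_rot: [3.141, 0.0, 0.003]
ft_force: [0.5, -0.9, 0.5]
grip_width: 0.7
grip_force: 0.0
clock: 18.45
eef_pos: [0.4219, -0.1067, 0.1208]
tcp_rot: [3.141, 0.0, 0.001]
ft_force: [0.6, 1.1, -0.8]
grip_width: 0.703
grip_force: 0.0
(318.910606060606, 240.90710955710952, 1430.0) [[ 421.6 -107.2   34. ]]
```

```bash
python3 -m jog '0 0 -3.5 0 0 0; 0 0 -3.5 0 0 0; 0 0 -2.5 0 0 0; 0 0 -1.5 0 0 0; 0 0 -0.4 0 0 0'
python3 -m jog '0 0 0 0 0 0; 0 0 0 0 0 0'
python3 -m jog '0 0 0 0 0 0; 0 0 0 0 0 0; 0 0 0 0 0 0; 0 0 0 0 0 0; 0 0 0 0 0 0' 1.8
```

```text
clock: 19.0
eef_pos: [0.4213, -0.1055, 0.0048]
tcp_rot: [-3.14, -0.004, 0.004]
ft_force: [0.1, -0.3, -0.3]
grip_width: 0.705
grip_force: 0.0
clock: 19.2
eef_pos: [0.4221, -0.1069, 0.0069]
tcp_rot: [3.141, 0.002, 0.002]
ft_force: [0.3, 0.6, 1.1]
grip_width: 0.704
grip_force: 0.0
clock: 19.7
eef_pos: [0.4219, -0.1075, 0.0073]
tcp_rot: [3.141, -0.001, 0.003]
ft_force: [-0.8, 1.5, 6.3]
grip_width: 0.311
grip_force: 58.6
```

```bash
python3 -m jog '0 0 1.5 0 0 0; 0 0 3 0 0 0; 0 0 4 0 0 0; 2.5 3.7 1 0 0 0; 2.5 3.7 0 0 0 0'
python3 -m jog '2.5 3.7 0 0 0 0; 2.5 3.7 0 0 0 0; 2.5 3.7 0 0 0 0; 2.5 3.7 0 0 0 0; 2.5 3.7 0 0 0 0'
python3 -m jog '2.6 3.7 0 0 0 0; 2.6 3.8 0 0 0 0; 0 0 0 0 0 0; 0 0 0 0 0 0; 0 0 0 0 0 0'
python3 - <<'E'
from h import *
snap('wrist','w6')
E
```

```text
clock: 20.2
eef_pos: [0.4732, -0.0341, 0.104]
tcp_rot: [3.14, -0.008, 0.008]
ft_force: [1.0, -1.3, -0.8]
grip_width: 0.309
grip_force: 59.2
clock: 20.7
eef_pos: [0.5967, 0.1532, 0.1016]
tcp_rot: [3.141, -0.0, -0.0]
ft_force: [1.2, -0.0, -1.3]
grip_width: 0.305
grip_force: 59.2
clock: 21.2
eef_pos: [0.647, 0.2257, 0.1009]
tcp_rot: [3.141, -0.001, -0.004]
ft_force: [-0.0, -0.5, -1.1]
grip_width: 0.306
grip_force: 59.3
```

View pics/w6.png

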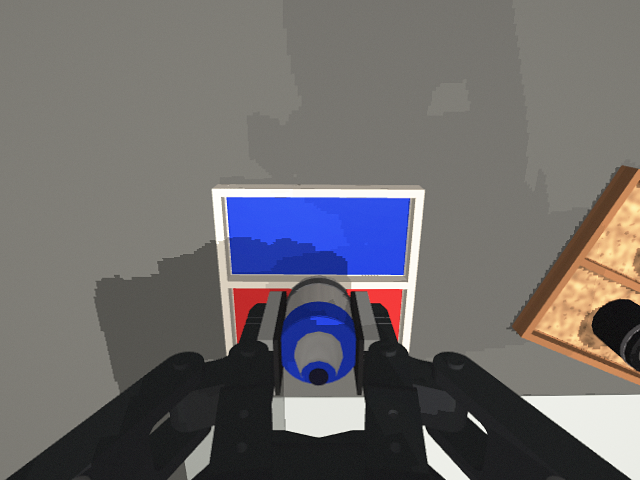

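The held blue objective is upright; the divider lies at row ~281 and the far rim at row ~188.

```bash
python3 - <<'E'
from h import *
s=load('w6');print(np.round(plane(s,[(212,190),(425,190),(316,281)],.014)*1000,1))
E
python3 -m jog '0.2 0 -2.5 0 0 0; 0 0 -2.5 0 0 0; 0 0 -2 0 0 0; 0 0 -1.2 0 0 0; 0 0 -0.6 0 0 0'
python3 -m jog '0 0 0 0 0 0; 0 0 0 0 0 0; 0 0 0 0 0 0'
```

```text
[[679.7 290.8  14. ]
 [679.6 160.   14. ]
 [618.  227.1  14. ]]
clock: 21.75
eef_pos: [0.6494, 0.2254, 0.0121]
tcp_rot: [3.141, -0.003, -0.004]
ft_force: [-0.2, 0.3, -0.8]
grip_width: 0.309
grip_force: 59.3
clock: 22.05
eef_pos: [0.6513, 0.2267, 0.0146]
tcp_rot: [-3.141, 0.001, -0.004]
ft_force: [-0.3, -0.3, -0.9]
grip_width: 0.307
grip_force: 59.3
```

Centre (618,227) confirmed. Contact expected at about 0.0113.

```bash
python3 -m jog '-0.1 0 -0.25 0 0 0; 0 0 0 0 0 0; 0 0 0 0 0 0'; python3 -m jog '0 0 -0.05 0 0 0; 0 0 0 0 0 0; 0 0 0 0 0 0'; python3 -m jog '0 0 -0.05 0 0 0; 0 0 0 0 0 0; 0 0 0 0 0 0'
```

```text
clock: 22.35
eef_pos: [0.6498, 0.2268, 0.0114]
tcp_rot: [-3.141, 0.0, -0.002]
ft_force: [0.0, 0.2, 1.0]
grip_width: 0.308
grip_force: 59.6
clock: 22.65
eef_pos: [0.6498, 0.2268, 0.0114]
tcp_rot: [-3.141, 0.001, -0.002]
ft_force: [-0.8, -0.8, 5.2]
grip_width: 0.311
grip_force: 59.7
clock: 22.95
eef_pos: [0.6498, 0.2268, 0.0114]
tcp_rot: [-3.141, 0.0, -0.002]
ft_force: [-1.5, -0.5, 7.7]
grip_width: 0.304
grip_force: 59.8
```

```bash
python3 -m jog '0 0 0 0 0 0; 0 0 0 0 0 0; 0 0 0 0 0 0; 0 0 0 0 0 0' 6
python3 -m jog '0 0 1.5 0 0 0; 0 0 3 0 0 0; 0 0 4.5 0 0 0; 0 0 2 0 0 0; -3.1 -2.9 0 0 0 0'
python3 -m jog '-3.2 -3 0 0 0 0; -3.2 -3 0 0 0 0; -3.2 -3 0 0 0 0; -3.2 -3 0 0 0 0; -3.1 -3 0 0 0 0'
python3 -m jog '-3.1 -3 0 0 0 0; 0 0 -3 0 0 0; 0 0 -1 0 0 0; 0 0 0 0 0 0; 0 0 0 0 0 0'
python3 - <<'E'
from det import *
s=snap('wrist','w7');P=lambda v:np.round(v*1000,1)
for b in blobs(s,'green'): print(b[:3],P(plane(s,[b[:2]],.012)))
E
```

```text
clock: 23.35
eef_pos: [0.6492, 0.2266, 0.0094]
tcp_rot: [3.141, -0.001, -0.001]
ft_force: [-0.1, 0.4, 0.8]
grip_width: 0.699
grip_force: 0.0
clock: 23.85
eef_pos: [0.6262, 0.2005, 0.1262]
tcp_rot: [-3.138, -0.003, -0.029]
ft_force: [-0.4, -0.5, -0.5]
grip_width: 0.7
grip_force: 0.0
clock: 24.35
eef_pos: [0.4585, 0.0467, 0.1209]
tcp_rot: [3.141, 0.001, 0.003]
ft_force: [0.5, -0.6, 0.2]
grip_width: 0.703
grip_force: 0.0
clock: 24.85
eef_pos: [0.4295, 0.0179, 0.0801]
tcp_rot: [3.141, 0.001, 0.002]
ft_force: [-0.8, 0.2, -0.5]
grip_width: 0.703
grip_force: 0.0
(316.91159758358754, 252.92146659489202, 2786.5) [[428.4  18.7  12. ]]
```

```bash
python3 -m jog '-0.1 0.1 -3 0 0 0; 0 0 -2.5 0 0 0; 0 0 -1.2 0 0 0; 0 0 -0.6 0 0 0; 0 0 0 0 0 0' 5.4
python3 -m jog '0 0 -0.3 0 0 0; 0 0 0 0 0 0; 0 0 0 0 0 0'; python3 -m jog '0 0 -0.2 0 0 0; 0 0 0 0 0 0; 0 0 0 0 0 0'
```

```text
clock: 25.4
eef_pos: [0.4279, 0.019, 0.0066]
tcp_rot: [-3.142, -0.001, -0.0]
ft_force: [0.2, 0.3, 0.4]
grip_width: 0.63
grip_force: 0.0
clock: 25.7
eef_pos: [0.4278, 0.0186, 0.0043]
tcp_rot: [3.141, -0.0, 0.002]
ft_force: [-0.6, -0.0, -1.1]
grip_width: 0.634
grip_force: 0.0
clock: 26.0
eef_pos: [0.4274, 0.0186, 0.0019]
tcp_rot: [3.142, -0.001, 0.0]
ft_force: [-0.7, 0.4, -1.0]
grip_width: 0.633
grip_force: 0.0
```

```bash
python3 - <<'E'
from h import *
snap('wrist','w8')
E
```

```text
(no output)
```

View pics/w8.png

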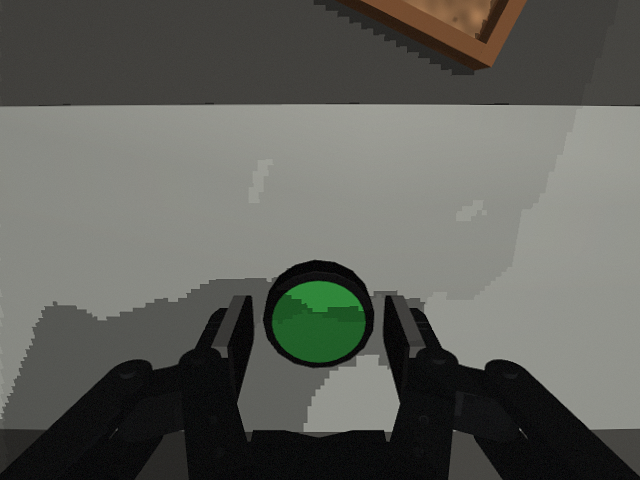

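The filter sits centred between the fingers at (318,318). I feel downward a little more before closing.

```bash
python3 -m jog '0 0 -0.2 0 0 0; 0 0 0 0 0 0; 0 0 0 0 0 0'; python3 -m jog '0 0 -0.15 0 0 0; 0 0 0 0 0 0; 0 0 0 0 0 0'; python3 -m jog '0 0 0 0 0 0; 0 0 0 0 0 0; 0 0 0 0 0 0; 0 0 0 0 0 0' 3.4
```

```text
clock: 26.35
eef_pos: [0.4273, 0.0186, -0.0003]
tcp_rot: [-3.142, 0.001, 0.001]
ft_force: [-0.7, 1.1, -0.2]
grip_width: 0.633
grip_force: 0.0
clock: 26.65
eef_pos: [0.4273, 0.0187, -0.0018]
tcp_rot: [-3.142, 0.001, 0.0]
ft_force: [0.3, -0.1, 0.1]
grip_width: 0.634
grip_force: 0.0
clock: 27.05
eef_pos: [0.4274, 0.0186, -0.0012]
tcp_rot: [3.141, -0.001, 0.001]
ft_force: [-0.2, -0.3, 4.3]
grip_width: 0.498
grip_force: 60.0
```

```bash
python3 -m jog '0 0 1 0 0 0; 0 0 3 0 0 0; 0 0 4 0 0 0; 0 0 2 0 0 0; 2.6 -3.1 0 0 0 0'
python3 -m jog '2.6 -3.1 0 0 0 0; 2.6 -3.1 0 0 0 0; 2.6 -3.1 0 0 0 0; 2.6 -3.1 0 0 0 0; 0 0 0 0 0 0'
python3 - <<'E'
from det import *
s=snap('wrist','w9');P=lambda v:np.round(v*1000,1)
for b in blobs(s,'white',amin=300): print(P(np.array(b[:3])/1000),P(plane(s,[b[:2]],.004)))
E
```

```text
clock: 27.55
eef_pos: [0.4496, -0.0095, 0.1011]
tcp_rot: [-3.14, -0.006, 0.004]
ft_force: [0.6, 0.5, -0.8]
grip_width: 0.496
grip_force: 61.0
clock: 28.05
eef_pos: [0.5625, -0.1416, 0.0996]
tcp_rot: [3.137, -0.006, 0.013]
ft_force: [0.2, 0.4, -0.9]
grip_width: 0.498
grip_force: 61.0
[  464.3   116.4 11123.5] [[ 639.  -230.5    4. ]]
```

View pics/w9.png

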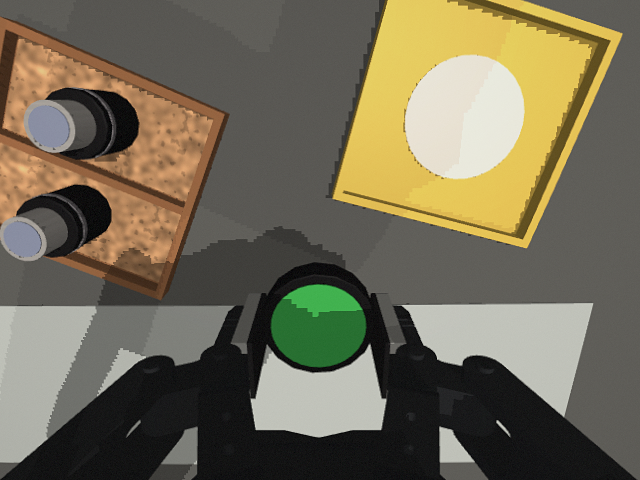

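Both eyepieces stand upright in their bays (e.g. steel tops (50,126) and (23,239)); the filter is level in the grip, and the pad is at (464,116), giving (638,-231).

```bash
python3 -m jog '2.7 -3.1 0 0 0 0; 2.7 -3.1 0 0 0 0; 2.6 -3.2 0 0 0 0; 0 0 0 0 0 0; 0 0 0 0 0 0'
python3 -m jog '0 0 -3 0 0 0; 0 0 -3 0 0 0; 0 0 -2 0 0 0; 0 0 -1 0 0 0; 0 0 0 0 0 0'
python3 -m jog '0 0 0 0 0 0; 0 0 0 0 0 0'
```

```text
clock: 28.6
eef_pos: [0.6362, -0.2296, 0.0979]
tcp_rot: [-3.14, 0.001, 0.004]
ft_force: [-1.0, 0.7, -0.5]
grip_width: 0.499
grip_force: 61.0
clock: 29.1
eef_pos: [0.6352, -0.2281, 0.0068]
tcp_rot: [-3.139, -0.001, 0.007]
ft_force: [-0.4, 0.2, -0.4]
grip_width: 0.496
grip_force: 61.0
clock: 29.3
eef_pos: [0.6382, -0.2305, 0.0099]
tcp_rot: [3.14, -0.0, 0.003]
ft_force: [0.4, 0.1, -0.2]
grip_width: 0.496
grip_force: 61.0
```

```bash
python3 -m jog '0 0 -0.4 0 0 0; 0 0 -0.1 0 0 0; 0 0 0 0 0 0; 0 0 0 0 0 0'; python3 -m jog '0 0 -0.1 0 0 0; 0 0 0 0 0 0; 0 0 0 0 0 0'; python3 -m jog '0 0 -0.1 0 0 0; 0 0 0 0 0 0; 0 0 0 0 0 0'
```

```text
clock: 29.7
eef_pos: [0.6374, -0.2304, 0.0034]
tcp_rot: [3.142, -0.001, 0.0]
ft_force: [0.3, -0.5, -0.7]
grip_width: 0.496
grip_force: 61.0
clock: 30.0
eef_pos: [0.6376, -0.2305, 0.0029]
tcp_rot: [3.141, -0.001, 0.001]
ft_force: [-1.2, 0.1, 4.7]
grip_width: 0.496
grip_force: 61.6
clock: 30.3
eef_pos: [0.6376, -0.2305, 0.0029]
tcp_rot: [3.141, -0.001, 0.001]
ft_force: [-2.8, 0.6, 8.8]
grip_width: 0.499
grip_force: 61.9
```

Contact made. Release, lift and back away to check everything.

```bash
python3 -m jog '0 0 0 0 0 0; 0 0 0 0 0 0; 0 0 0 0 0 0; 0 0 0 0 0 0' 6
python3 -m jog '0 0 1.5 0 0 0; 0 0 3 0 0 0; 0 0 4.5 0 0 0; 0 0 4.5 0 0 0; -3 2 4 0 0 0'
python3 -m jog '-3 2 3 0 0 0; -3 2.5 3 0 0 0; -3 3 2 0 0 0; -3 3 1 0 0 0; 0 0 0 0 0 0'
python3 -m jog '0 0 0 0 0 0; 0 0 0 0 0 0; 0 0 0 0 0 0'
python3 - <<'E'
from det import *
w=snap('wrist','w10');s=snap('scene','s10');snap('side','d10')
cv2.imwrite('pics/c10.png',cv2.resize(cv2.cvtColor(s['pixels'][140:400,160:520],cv2.COLOR_RGB2BGR),None,fx=2,fy=2))
P=lambda v:np.round(v*1000,1)
g=blobs(w,'green')[0][:2];print(P(plane(w,[g],.016)));g2=blobs(s,'green',(180,190,260,260))[0][:2];print(P(plane(s,[g2],.016)),tri(w,g,s,g2))
E
```

```text
clock: 30.7
eef_pos: [0.6373, -0.2303, 0.0008]
tcp_rot: [-3.141, 0.001, 0.001]
ft_force: [-0.3, 0.7, -0.5]
grip_width: 0.705
grip_force: 0.0
clock: 31.2
eef_pos: [0.6136, -0.2149, 0.1778]
tcp_rot: [3.136, -0.002, 0.015]
ft_force: [0.4, 0.2, 1.1]
grip_width: 0.709
grip_force: 0.0
clock: 31.7
eef_pos: [0.4853, -0.1029, 0.2657]
tcp_rot: [-3.14, -0.003, 0.002]
ft_force: [0.5, -0.3, -0.8]
grip_width: 0.702
grip_force: 0.0
clock: 32.0
eef_pos: [0.4905, -0.1077, 0.2632]
tcp_rot: [3.141, -0.002, 0.0]
ft_force: [-1.0, -0.3, 0.1]
grip_width: 0.7
grip_force: 0.0
[[ 642.8 -247.3   16. ]]
[[ 638.4 -232.1   16. ]] (array([ 0.63957015, -0.24163294,  0.01313595]), np.float64(0.014261227301155982))
```

View pics/c10.png

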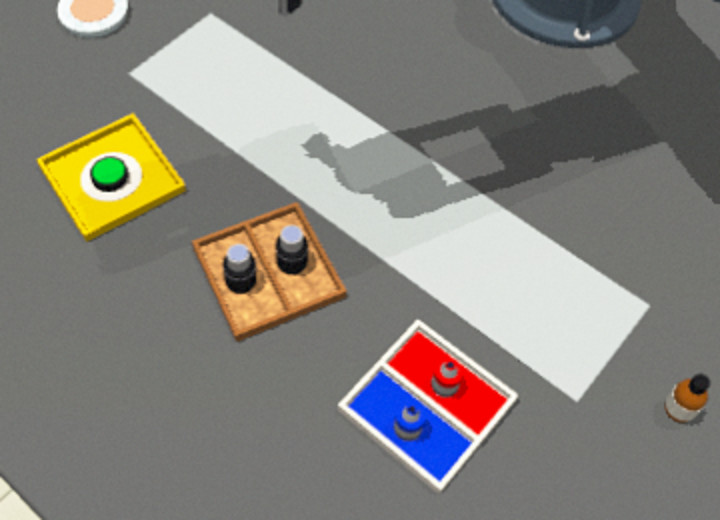

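View pics/w10.png

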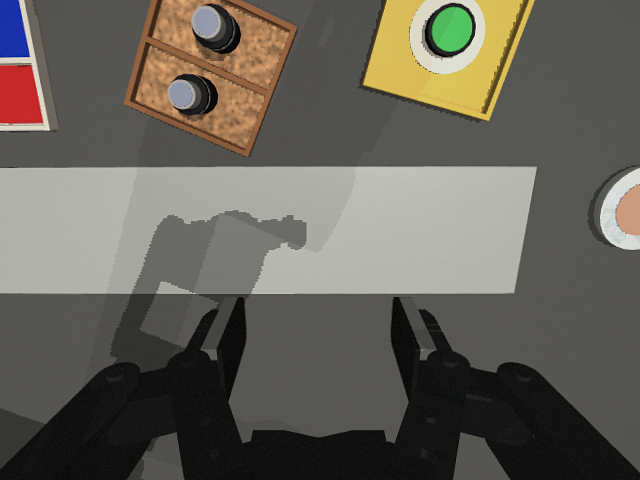

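All five parts are placed. The filter at (451,30) in the wrist view is wholly on the pad, and the scene ray puts it at (638,-232), within 2 mm of the middle. The objectives and eyepieces stand upright in their own bays, the bottle and dish look unmoved, and the gripper is clear.

```bash
python3 -c "
from cell import arm
print(arm.hand_in())"
```

```text
the job is handed in; nothing more can be done
None
```

I put all five parts away upright in their own trays and handed the job in at about 32 s of the 109 s limit; the final pictures showed every part in place and the bottle and dish unmoved, but the hand-in returned no verdict.

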